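# Find the full tin under the hood

## Task

Three identical closed tins stand on the steel ledge; one is full and the other two are nearly empty. Heft them to feel which is which, stack the two light ones squarely, edges in line, one on top of the other on the ledge and let go of them; then pick up the full one and finish while holding it upright and still, in the gripper alone, well up (about 15 cm) above the ledge. Leave the other things on the ledge undisturbed.

Things in the scene. Friction and masses are not known exactly. Their poses are not given: they have to be found in the camera images.
- ledge: Fixed galvanized steel ledge the things stand on: 360 mm deep (x) by 920 mm wide (y); origin at the centre of its underside, its flat top is 30 mm above the origin. A 18 mm high folded edge runs along its far (+x) side.
- tin_a_mid (a point): One of three closed sheet-metal tins with gold-lacquered lids that look exactly alike: an upright box 84 mm long (its x) by 58 mm wide (its y) by 80 mm high (its z), flat lid and flat base. The point is its centre, 40 mm above its underside. Grasp it across the 58 mm width, in its upper half. The full tin weighs 500 to 600 g, each of the two nearly empty ones 175 to 275 g; which is which cannot be seen and their places are mixed in every run. It starts standing on the ledge.
- tin_b_mid (a point): One of three closed sheet-metal tins with gold-lacquered lids that look exactly alike: an upright box 84 mm long (its x) by 58 mm wide (its y) by 80 mm high (its z), flat lid and flat base. The point is its centre, 40 mm above its underside. Grasp it across the 58 mm width, in its upper half. The full tin weighs 500 to 600 g, each of the two nearly empty ones 175 to 275 g; which is which cannot be seen and their places are mixed in every run. It starts standing on the ledge.
- tin_c_mid (a point): One of three closed sheet-metal tins with gold-lacquered lids that look exactly alike: an upright box 84 mm long (its x) by 58 mm wide (its y) by 80 mm high (its z), flat lid and flat base. The point is its centre, 40 mm above its underside. Grasp it across the 58 mm width, in its upper half. The full tin weighs 500 to 600 g, each of the two nearly empty ones 175 to 275 g; which is which cannot be seen and their places are mixed in every run. It starts standing on the ledge.
- ramekin: White porcelain ramekin, 66 mm across, 38 mm high. Bystander; origin at its underside. Leave it where it is.
- shaker: Small glass shaker, 42 mm across, 74 mm high. Bystander; origin at its underside. Leave it where it is.
- funnel: Blue plastic funnel standing mouth down, 80 mm across, 88 mm high. Bystander; origin at its underside. Leave it where it is.
- scraper: Cast aluminium scraper lying flat, 205 mm long, 75 mm wide, 12 mm high; body x runs along its handle. Bystander; origin at its underside. Leave it where it is.
- jar: Closed glass jar with a metal lid, 60 mm across, 85 mm high. Bystander; origin at its underside. Leave it where it is.
- spoon: Wooden spoon lying flat, 170 mm long; body x runs along it. Bystander; origin at its underside. Leave it where it is.
Things that resemble listed ones, but are neither listed nor needed, are in the scene too. Leave any turquoise look-alike of the part that bears tin_b_mid alone.

How it is judged:
By the outcome, as a careful person would: the job done as asked, in the order asked, and still so for the second after the job is handed in, while the arm keeps its last pose, push and grip.
It also fails if it takes over 72 s, if anything falls off the work surface, if the arm or the gripper's body presses on something with over 40 N, if the wrist force passes 120 N, or if a joint passes its speed limit or range.

## Robot

A 6-joint arm with a two-finger parallel gripper is mounted at the origin on the work surface. World frame = base frame: x ahead of the robot, y to its left, z up, the work surface at z = 0. Lengths are in m, angles in degrees, forces in N, time in s.
With the tool pointing down it reaches from about 0.4 to 0.825 m from the base axis. Payload 7 kg.
Tool frame: the origin (TCP) lies midway between the tips of the shut fingers; the grasp point (between the pads) lies r.tcp_to_grasp behind it (r.tcp_to_grasp is the distance from the TCP to the grasp point, in m); x points along the fingers, y is the direction in which the jaws open and shut, and the axes are right-handed (so a half turn about x gives the same grasp; the last joint's range is limited). The gripper opens to 88 mm and grips with 3 to 60 N. Pads are 19 mm wide; open, the fingers measure 130 mm over their backs; the gripper's body (78 mm by 193 mm) begins 47 mm behind the grasp point.
Start: joints at [89.158, 20.546, 0.682, 0, -70.136, -16.507], TCP at [0.201, 0.644, 0.197] pointing down, gripper open.
Joint ranges: [-176.03, 176.03], [-82.01, 121.73], [-58.28, 71.71], [-173.87, 95.51], [-174.79, -0.11], [-173.66, 173.66]. Speed limits (degrees/s): [136.94, 136.94, 172.46, 180, 180, 180].

## Interface

Orientations are given as [roll, pitch, yaw] about the fixed x, y, z axes, in that order (R = Rz(yaw) Ry(pitch) Rx(roll)).
In Python, from plant import r gives the robot as it stands.
- The arm moves only by the tool carry_out, never from a script. Its argument "moves" is a list of rows, each a list of 7 numbers: the shift along the world's x, y, z in mm, then the turn, a rotation vector about the world's x, y, z in rad, then the opening in per cent of the stroke, from 0 (shut) to 100 (fully open). In form: [[x, y, z, wx, wy, wz, claw], ...]. A call has 1 to 5 rows; each row is the pose to reach, as a shift and turn from the pose commanded when the call began; what a row does not reach only later rows make up. A row lasts 1/10 s, in which the tool goes at most 50 mm and 8.59 degrees, less where a joint would pass 70% of its speed; a pose out of reach is approached as far as the arm can. A call with a gripper value outside its range is refused whole. The fingers move at their own pace and stop on an object; "squeeze" is the grip in N (left out, the last holds). Time passes only in rows, so rows that repeat a pose let the fingers close. It gives the time, the measured TCP pose, the force and the opening at its end, in the units of the state.
- r.get_state(): the state, without advancing time (a new reading comes with each control period).
- r.capture(name): name is "side" or "top" or "wrist"; returns the picture (420x560x3 uint8, blue, green, red); there is no depth.
- r.camera_params(name): a dict with "K" (3x3 intrinsics, pixels), "rvec" (rotation vector, rad) and "tvec" (3), from world to camera coordinates, as OpenCV has them. Camera axes: x right, y down, z forward; pixel columns grow to the right and rows downward; lengths in m; the calibration is good to about 2 mm. A picture is of the moment at which its call begins: read the wrist's pose just before it. camera_params takes no time and is no camera call; for the wrist camera it gives the pose at the moment of the call.
- r.close_job(): hands the job in, once; it reports no verdict.
The state is a dict: "time_s": time; "joints": joint angles; "qd": joint speeds; "joint_torque": joint torques, N m; "tcp_pos": TCP position; "eef_rot": TCP orientation; "contact_force": force on the tool from outside, world axes, zero at the start; "moment": the same for the moment, N m; "gripper_width": finger opening in m.
Only numpy, scipy, OpenCV 4.12 (cv2) and the standard library are available. Lean on these libraries where they do the work, as an engineer would, in place of code of your own. Each camera call takes 0.05 s, during which the arm holds its last target. There are 200 camera calls.

## Working session

There is one attempt and no reset: what is moved stays moved. The work goes in short steps, Python scripts to look and compute and a tool call to move; the robot and the scene stay as the last step left them, time stands still between calls to the robot, and variables do not carry over. Pictures are saved under pics/ and viewed, about 8 in all and at most 12, crops included, and the job is handed in when it is done.

Besides the shell and the picture viewer there is one more tool, called after "Request:" as name([rows], argument=value, ...), one row to a line, values as JSON. carry_out: Moves the arm, as the interface text tells. Its arguments: {"type":"object","properties":{"moves":{"type":"array"},"squeeze":{"type":"number"}},"required":["moves"]}

```bash
ls; mkdir -p pics
python3 - <<'E'
from plant import r
import cv2,numpy as np
s=r.get_state();print({k:np.round(v,3) for k,v in s.items()},r.tcp_to_grasp)
a=r.capture("top");b=r.capture("side")
cv2.imwrite("pics/top0.png",a);cv2.imwrite("pics/side0.png",b)
for n in("top","side"):
  p=r.camera_params(n);print(n,p)
E
```

```text
pics
{'time_s': np.float64(0.0), 'joints': array([ 8.9158e+01,  2.0591e+01,  6.3300e-01, -2.0000e-02, -7.0138e+01,
       -1.6506e+01]), 'qd': array([ 0.017, -0.075,  0.035, -0.075,  0.062,  0.041]), 'joint_torque': array([ 1.0000e-03, -5.8272e+01,  2.9305e+01,  6.9970e+00,  7.0000e-03,
       -0.0000e+00]), 'tcp_pos': array([0.201, 0.644, 0.197]), 'eef_rot': array([  95.441,   89.903, -101.913]), 'contact_force': array([ 0.002,  0.008, -1.283]), 'moment': array([-0.017, -0.032, -0.011]), 'gripper_width': np.float64(0.088)} 0.0188
top {'K': array([[465.62161465,   0.        , 268.88874053],
       [  0.        , 465.62161465, 210.61038332],
       [  0.        ,   0.        ,   1.        ]]), 'rvec': array([ 2.14746952, -2.12275179,  0.20565094]), 'tvec': array([-0.01480367,  0.52070323,  1.22198844])}
side {'K': array([[511.78511453,   0.        , 282.01096301],
       [  0.        , 511.78511453, 208.92205202],
       [  0.        ,   0.        ,   1.        ]]), 'rvec': array([ 0.15420134, -2.90673186,  1.10156002]), 'tvec': array([0.52219251, 0.09958449, 1.04601816])}
```

View pics/top0.png

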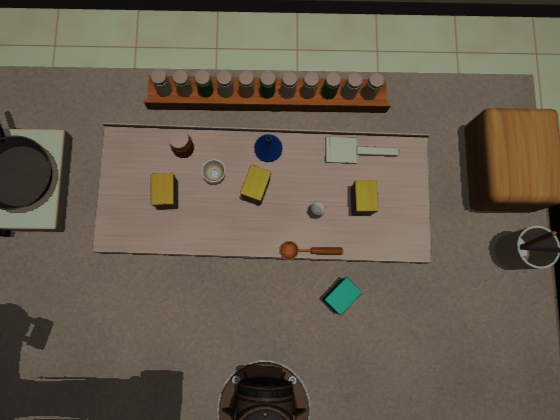

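View pics/side0.png

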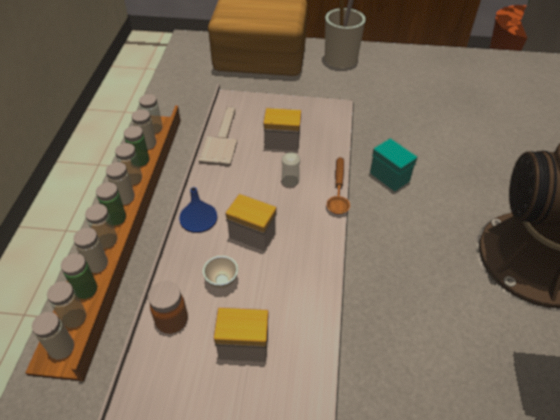

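The top view shows three gold-lidded tins at (162,189), (256,184) and (366,197). The turquoise look-alike at (343,296) stands off the ledge and isn't one of them. In the side view the tins are at (242,325), (252,210) and (283,117).

```bash
cat > h.py <<'E'
import cv2,numpy as np
from plant import r
def lids(img,amin=150):
    hsv=cv2.cvtColor(img,cv2.COLOR_BGR2HSV)
    m=cv2.inRange(hsv,(20,170,110),(34,255,255))
    m=cv2.morphologyEx(m,cv2.MORPH_OPEN,np.ones((3,3)))
    cs,_=cv2.findContours(m,cv2.RETR_EXTERNAL,cv2.CHAIN_APPROX_NONE)
    return [c for c in cs if cv2.contourArea(c)>amin],m
def ray(p,uv):
    R=cv2.Rodrigues(p["rvec"])[0];o=-R.T@p["tvec"]
    uv=np.atleast_2d(uv).astype(float)
    d=np.c_[uv,np.ones(len(uv))]@np.linalg.inv(p["K"]).T@R
    return o,d
def onz(p,uv,z):
    o,d=ray(p,uv);return o+d*((z-o[2])/d[:,2])[:,None]
def rect(p,c,z):
    q=onz(p,c.reshape(-1,2),z)[:,:2]*1000
    (cx,cy),(w,h),a=cv2.minAreaRect(q.astype(np.float32))
    if w<h:w,h,a=h,w,a+90
    return cx,cy,w,h,(a+90)%180-90
E
python3 - <<'E'
from h import *
for n in("top","side"):
    p=r.camera_params(n);im=cv2.imread(f"pics/{n}0.png");cs,m=lids(im)
    for c in cs:
        M=cv2.moments(c);print(n,cv2.contourArea(c),round(M['m10']/M['m00']),round(M['m01']/M['m00']),*[np.round(rect(p,c,z),1) for z in(.11,.13)])
p=r.camera_params("top")
print(onz(p,[[162,189],[104,126],[428,134],[430,261],[96,250]],.03))
E
```

```text
top 563.0 366 195 [ 553.  -261.1   77.4   54.3    0.8] [ 548.7 -256.6   76.    53.4    0.8]
top 574.5 162 188 [564.6 270.6  78.5  52.    2.7] [560.1 266.1  77.2  51.2   2.7]
top 550.5 255 182 [584.2  27.9  80.   54.8 -19.4] [579.4  27.6  78.7  53.9 -19.4]
side 1437.0 241 324 [563.3 273.7  80.   54.8   3.1] [560.6 284.5  77.9  53.3   3.1]
side 814.5 251 210 [582.9  31.3  79.5  54.  -18.8] [579.6  48.6  77.4  52.5 -18.8]
side 453.5 282 117 [ 552.6 -258.4   77.7   54.2    4.6] [ 550.2 -233.2   75.6   52.7    4.6]
[[ 0.58081407  0.28802804  0.03      ]
 [ 0.7615196   0.46120111  0.03      ]
 [ 0.75226825 -0.46177825  0.03      ]
 [ 0.39013846 -0.44899452  0.03      ]
 [ 0.40955316  0.4572441   0.03      ]]
```

```bash
cat >> h.py <<'E'
from scipy.spatial.transform import Rotation as Ro
def st():
    s=r.get_state();R=Ro.from_euler('xyz',s["eef_rot"],degrees=True).as_matrix()
    print("t%.1f"%s["time_s"],"tcp",np.round(s["tcp_pos"]*1000,1),"jaw yaw %.2f"%np.degrees(np.arctan2(R[1,1],R[0,1])),"fingers",np.round(R[:,0],3),"F",np.round(s["contact_force"],2),"M",np.round(s["moment"],3),"w %.1f"%(s["gripper_width"]*1000),"q",np.round(s["joints"],0));return s,R
E
python3 -c "
from h import *
st();im=cv2.imread('pics/top0.png')
cv2.imwrite('pics/crop.png',cv2.resize(im[130:320,140:410],None,fx=2.9,fy=2.9,interpolation=cv2.INTER_CUBIC))"
```

```text
t0.1 tcp [201.1 643.8 196.6] jaw yaw -107.36 fingers [-0.    -0.002 -1.   ] F [ 0.31 -0.41 -0.01] M [0.004 0.018 0.01 ] w 87.4 q [ 89.  21.   1.  -0. -70. -17.]
```

View pics/crop.png

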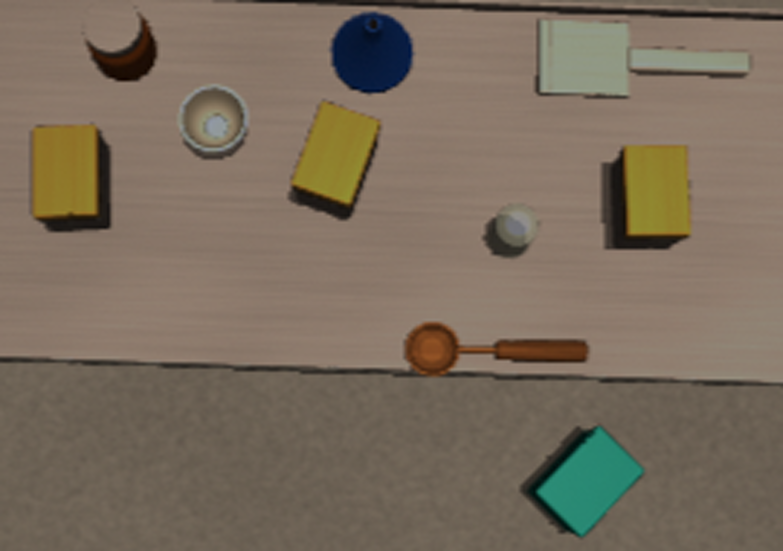

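The crop shows three gold-lidded tins, at (66,171), (336,154) and (656,190). All stand on the ledge and fit the description; the turquoise box at (588,482) does not. I'll heft the left tin first.

Request:
carry_out([
  [33,-34,0,0,0,0.06,100],
  [66,-68,0,0,0,0.12,100],
  [99,-102,0,0,0,0.18,100],
  [132,-136,0,0,0,0.24,100],
  [165,-170,0,0,0,0.3,100],
], squeeze=30)

```text
time_s: 0.6
tcp_pos: [0.3671, 0.4726, 0.1972]
eef_rot: [57.6, 90.0, -122.4]
contact_force: [0.9, 0.5, 0.4]
gripper_width: 0.0875
```

Request:
carry_out([
  [33,-34,0,0,0,0.053,100],
  [66,-68,0,0,0,0.053,100],
  [99,-102,0,0,0,0.053,100],
  [132,-136,0,0,0,0.053,100],
  [165,-170,0,0,0,0.053,100],
])

```text
time_s: 1.1
tcp_pos: [0.5322, 0.3026, 0.1973]
eef_rot: [20.8, 90.0, -156.3]
contact_force: [1.2, -0.5, 0.4]
gripper_width: 0.088
```

Request:
carry_out([
  [17,-17,0,0,0,0,100],
  [33,-32,0,0,0,0,100],
  [33,-32,0,0,0,0,100],
  [33,-32,0,0,0,0,100],
])

```text
time_s: 1.5
tcp_pos: [0.5642, 0.2718, 0.1969]
eef_rot: [27.2, 89.9, -150.0]
contact_force: [-0.4, 0.1, -0.1]
gripper_width: 0.0875
```

```bash
python3 -c "
from h import *
st();p=r.camera_params('wrist');im=r.capture('wrist');cv2.imwrite('pics/w1.png',im)
for c in lids(im)[0]: print(c.reshape(-1,2).min(0),c.reshape(-1,2).max(0),rect(p,c,.11))"
```

```text
t1.5 tcp [564.2 271.8 196.9] jaw yaw -87.20 fingers [-0.001 -0.    -1.   ] F [-0.4   0.14 -0.06] M [-0.032  0.008  0.007] w 87.5 q [ 44.  16.  -6.  -0. -68.  49.]
```

Request:
carry_out([
  [0,0,-40,0,0,0,100],
  [0,0,-80,0,0,0,100],
  [0,0,-105,0,0,0,100],
  [0,0,-125,0,0,0,100],
  [0,0,-125,0,0,0,40],
])

```text
time_s: 2.05
tcp_pos: [0.5618, 0.2719, 0.0694]
eef_rot: [32.9, 89.7, -144.1]
contact_force: [-0.7, 0.5, -0.6]
gripper_width: 0.0841
```

Request:
carry_out([
  [0,0,0,0,0,0,40],
  [0,0,0,0,0,0,40],
  [0,0,0,0,0,0,40],
  [0,0,0,0,0,0,40],
])

```text
time_s: 2.45
tcp_pos: [0.5649, 0.2727, 0.0738]
eef_rot: [-145.5, 89.9, 37.4]
contact_force: [-0.2, -0.0, 3.8]
gripper_width: 0.0576
```

```bash
python3 -c "
from h import *
st()"
```

```text
t2.5 tcp [564.9 272.7  73.8] jaw yaw -87.11 fingers [ 0.002  0.001 -1.   ] F [-0.15 -0.04  3.77] M [-0.001  0.428  0.023] w 57.6 q [ 44.  22. -15.   0. -53.  49.]
```

Request:
carry_out([
  [0,0,25,0,0,0,40],
  [0,0,50,0,0,0,40],
  [0,0,60,0,0,0,40],
  [0,0,60,0,0,0,40],
  [0,0,60,0,0,0,40],
])

```text
time_s: 2.95
tcp_pos: [0.5637, 0.272, 0.1316]
eef_rot: [1.1, 89.9, -176.0]
contact_force: [0.3, -0.0, -2.5]
gripper_width: 0.0573
```

Request:
carry_out([
  [0,0,0,0,0,0,40],
  [0,0,0,0,0,0,40],
  [0,0,0,0,0,0,40],
])

```text
time_s: 3.25
tcp_pos: [0.564, 0.272, 0.1315]
eef_rot: [36.9, 89.9, -140.2]
contact_force: [-0.1, 0.2, -1.7]
gripper_width: 0.0576
```

```bash
python3 -c "
from h import *
st()"
```

```text
t3.2 tcp [564.  272.  131.5] jaw yaw -87.13 fingers [-0.001 -0.001 -1.   ] F [-0.08  0.16 -1.73] M [-0.053 -0.048 -0.024] w 57.6 q [ 44.  19. -11.  -0. -60.  49.]
```

About 2 N, so roughly 200 g: the left tin is light. I'll put it back and heft the middle one.

Request:
carry_out([
  [0,0,-25,0,0,0,40],
  [0,0,-45,0,0,0,40],
  [0,0,-55,0,0,0,40],
  [0,0,-59,0,0,0,40],
  [0,0,-59,0,0,0,40],
])

```text
time_s: 3.75
tcp_pos: [0.5646, 0.2722, 0.0742]
eef_rot: [145.0, 90.0, -32.1]
contact_force: [-0.1, 1.5, -1.9]
gripper_width: 0.0573
```

Request:
carry_out([
  [0,0,0,0,0,0,40],
  [0,0,0,0,0,0,100],
  [0,0,0,0,0,0,100],
  [0,0,0,0,0,0,100],
  [0,0,0,0,0,0,100],
])

```text
time_s: 4.25
tcp_pos: [0.5644, 0.2724, 0.0736]
eef_rot: [-150.7, 90.0, 32.2]
contact_force: [-0.2, 0.1, -0.2]
gripper_width: 0.0838
```

Request:
carry_out([
  [0,0,40,0,0,0,100],
  [0,0,85,0,0,0,100],
  [0,0,125,0,0,0,100],
  [2,-45,125,0,0,-0.08,100],
  [6,-90,125,0,0,-0.16,100],
])

```text
time_s: 4.75
tcp_pos: [0.5707, 0.1826, 0.2002]
eef_rot: [-137.5, 89.8, 36.2]
contact_force: [0.9, -0.9, -1.0]
gripper_width: 0.0875
```

Request:
carry_out([
  [3,-45,0,0,0,-0.08,100],
  [6,-90,0,0,0,-0.16,100],
  [10,-130,0,0,0,-0.22,100],
  [14,-152,0,0,0,-0.22,100],
  [14,-152,0,0,0,-0.22,100],
])

```text
time_s: 5.25
tcp_pos: [0.5844, 0.0275, 0.1987]
eef_rot: [148.7, 90.0, -50.4]
contact_force: [0.1, -0.4, 0.3]
gripper_width: 0.0875
```

```bash
python3 -c "
from h import *
st()"
```

```text
t5.2 tcp [584.4  27.5 198.7] jaw yaw -109.08 fingers [ 0. -0. -1.] F [ 0.08 -0.4   0.32] M [ 0.019 -0.014  0.016] w 87.5 q [ 22.  12. -11.   0. -67.  49.]
```

Request:
carry_out([
  [-1,2,-40,0,0,0,100],
  [-1,2,-80,0,0,0,100],
  [-1,2,-105,0,0,0,100],
  [-1,2,-125,0,0,0,100],
  [-1,2,-125,0,0,0,100],
])

```text
time_s: 5.75
tcp_pos: [0.5812, 0.0323, 0.0706]
eef_rot: [34.1, 89.7, -164.8]
contact_force: [-0.9, -0.1, -0.2]
gripper_width: 0.0876
```

Request:
carry_out([
  [0,0,0,0,0,0,40],
  [0,0,0,0,0,0,40],
  [0,0,0,0,0,0,40],
  [0,0,0,0,0,0,40],
  [0,0,0,0,0,0,40],
])

```text
time_s: 6.25
tcp_pos: [0.5835, 0.0318, 0.0745]
eef_rot: [174.1, 89.9, -24.8]
contact_force: [-1.5, -3.0, 5.1]
gripper_width: 0.0575
```

Request:
carry_out([
  [0,0,25,0,0,0,40],
  [0,0,50,0,0,0,40],
  [0,0,60,0,0,0,40],
  [0,0,60,0,0,0,40],
  [0,0,60,0,0,0,40],
])

```text
time_s: 6.75
tcp_pos: [0.5824, 0.0323, 0.1322]
eef_rot: [10.0, 89.9, 171.1]
contact_force: [0.8, 0.7, -4.9]
gripper_width: 0.0577
```

Request:
carry_out([
  [0,0,0,0,0,0,40],
  [0,0,0,0,0,0,40],
  [0,0,0,0,0,0,40],
])

```text
time_s: 7.05
tcp_pos: [0.5829, 0.0322, 0.1326]
eef_rot: [35.0, 89.9, -163.9]
contact_force: [0.6, 0.5, -5.2]
gripper_width: 0.0573
```

```bash
python3 -c "
from h import *
st()"
```

```text
t7.0 tcp [582.9  32.2 132.6] jaw yaw -108.90 fingers [-0.001 -0.    -1.   ] F [ 0.62  0.53 -5.16] M [-0.006  0.035  0.02 ] w 57.3 q [ 22.  15. -16.  -0. -59.  49.]
```

About 5.2 N, so the middle tin is the full one. I'll put it back and take the right tin, which should be light, then stack it on the left one.

Request:
carry_out([
  [0,0,-25,0,0,0,40],
  [0,0,-45,0,0,0,40],
  [0,0,-55,0,0,0,40],
  [0,0,-59,0,0,0,40],
  [0,0,-59,0,0,0,40],
])

```text
time_s: 7.55
tcp_pos: [0.5836, 0.0322, 0.075]
eef_rot: [142.4, 90.0, -56.5]
contact_force: [0.5, 0.2, -4.5]
gripper_width: 0.0575
```

Request:
carry_out([
  [0,0,0,0,0,0,40],
  [0,0,0,0,0,0,100],
  [0,0,0,0,0,0,100],
  [0,0,0,0,0,0,100],
  [0,0,0,0,0,0,100],
])

```text
time_s: 8.05
tcp_pos: [0.5838, 0.0324, 0.075]
eef_rot: [-147.2, 89.9, 13.9]
contact_force: [-0.2, 0.2, 0.7]
gripper_width: 0.0837
```

Request:
carry_out([
  [0,0,40,0,0,0,100],
  [0,0,85,0,0,0,100],
  [0,0,125,0,0,0,100],
  [-4,-40,125,0,0,0.07,100],
  [-8,-80,125,0,0,0.14,100],
])

```text
time_s: 8.55
tcp_pos: [0.5763, -0.0476, 0.2016]
eef_rot: [-157.0, 89.8, 12.5]
contact_force: [1.8, 0.6, -1.1]
gripper_width: 0.0876
```

Request:
carry_out([
  [-5,-45,0,0,0,0.08,100],
  [-10,-90,0,0,0,0.16,100],
  [-14,-135,0,0,0,0.23,100],
  [-18,-180,0,0,0,0.23,100],
  [-22,-212,0,0,0,0.23,100],
])

```text
time_s: 9.05
tcp_pos: [0.5529, -0.2623, 0.1997]
eef_rot: [140.4, 90.0, -37.3]
contact_force: [0.7, 0.9, -0.6]
gripper_width: 0.0877
```

Request:
carry_out([
  [0,0,0,0,0,0,100],
  [0,0,0,0,0,0,100],
])

```text
time_s: 9.25
tcp_pos: [0.553, -0.2606, 0.1994]
eef_rot: [-113.5, 90.0, 68.7]
contact_force: [0.1, -0.1, 0.4]
gripper_width: 0.0879
```

```bash
python3 -c "
from h import *
st();p=r.camera_params('wrist');im=r.capture('wrist');cv2.imwrite('pics/w2.png',im)
c=lids(r.capture('top'))[0];t=r.camera_params('top')
for k in c: print(np.round(rect(t,k,.11),1))"
```

```text
t9.2 tcp [ 553.  -260.6  199.4] jaw yaw -87.81 fingers [ 0.  0. -1.] F [ 0.11 -0.06  0.43] M [ 0.036 -0.003 -0.023] w 87.9 q [ -7.  15.  -8.  -0. -68.  99.]
[564.4 269.2  79.2  54.2   3.1]
```

View pics/w2.png

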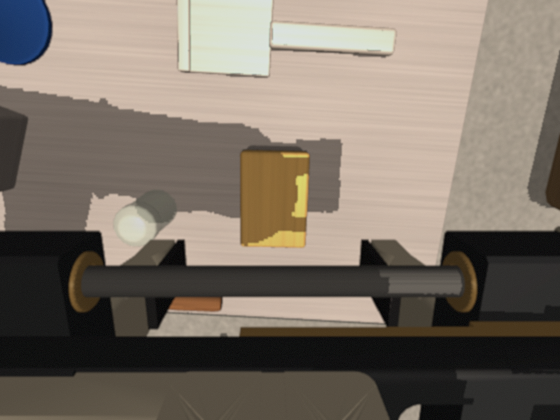

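The wrist view shows the right tin's lid at (241–309, 150–247), partly shaded and square to the jaws, with the shaker at (135,222) clear of the left finger. I'll measure this lid with a relaxed mask.

```bash
sed -i 's/def lids(img,amin=150)/def lids(img,amin=150,v=110)/;s/(20,170,110),(34/(17 if v<110 else 20,160 if v<110 else 170,v),(36/' h.py; python3 -c "
from h import *
st();p=r.camera_params('wrist');im=cv2.imread('pics/w2.png')
for c in lids(im,1500,60)[0]: print(c.reshape(-1,2).min(0),c.reshape(-1,2).max(0),np.round(rect(p,c,.11),1))"
```

```text
t9.3 tcp [ 553.4 -259.3  199.6] jaw yaw -87.68 fingers [ 0.  0. -1.] F [-0.52  1.03  0.11] M [ 0.012 -0.005 -0.022] w 87.4 q [ -7.  15.  -8.  -0. -68.  99.]
```

```bash
python3 -c "
from h import *
p=r.camera_params('wrist');im=cv2.imread('pics/w2.png');h=cv2.cvtColor(im,cv2.COLOR_BGR2HSV)
print(h[200,260],h[170,255],h[200,303],h[242,280])
m=cv2.inRange(h,(12,150,60),(36,255,255));m[:140]=0;m[255:]=0;m[:,:225]=0;m[:,325:]=0
m=cv2.morphologyEx(m,cv2.MORPH_CLOSE,np.ones((5,5)))
c=max(cv2.findContours(m,0,1)[0],key=cv2.contourArea)
print(c.reshape(-1,2).min(0),c.reshape(-1,2).max(0),np.round(rect(p,c,.11),1))"
```

```text
[ 18 153 135] [ 17 150 138] [ 26 131 216] [ 22 140 215]
[241 151] [308 244] [ 555.3 -259.3   81.7   54.9    0.9]
```

```bash
cat >> h.py <<'E'
def lidw(im,p,z=.11,box=(225,140,325,255)):
    h=cv2.cvtColor(im,cv2.COLOR_BGR2HSV);m=cv2.inRange(h,(12,120,60),(36,255,255))
    k=np.zeros_like(m);x0,y0,x1,y1=box;k[y0:y1,x0:x1]=1;m=m*k
    m=cv2.morphologyEx(m,cv2.MORPH_CLOSE,np.ones((5,5)))
    m=cv2.morphologyEx(m,cv2.MORPH_OPEN,np.ones((7,7)))
    c=max(cv2.findContours(m,0,1)[0],key=cv2.contourArea)
    print(c.reshape(-1,2).min(0),c.reshape(-1,2).max(0),np.round(rect(p,c,z),1));return c
E
python3 -c "
from h import *
s,R=st();p=r.camera_params('wrist')
lidw(cv2.imread('pics/w2.png'),p)
# camera pose relative to tool, moved to the pose of w1
Rc=cv2.Rodrigues(p['rvec'])[0];T=np.eye(4);T[:3,:3]=Rc;T[:3,3]=p['tvec']
E=np.eye(4);E[:3,:3]=R;E[:3,3]=s['tcp_pos']
D=np.eye(4);a=np.radians(-87.2+87.7);D[:2,:2]=[[np.cos(a),-np.sin(a)],[np.sin(a),np.cos(a)]]
E1=E.copy();E1[:3,:3]=D[:3,:3]@R;E1[:3,3]=[.5642,.2718,.1969]
T1=T@E@np.linalg.inv(E1)
p1=dict(K=p['K'],rvec=cv2.Rodrigues(T1[:3,:3])[0],tvec=T1[:3,3])
lidw(cv2.imread('pics/w1.png'),p1,box=(215,130,335,262))
lidw(cv2.imread('pics/w2.png'),p,box=(215,130,335,262))
i=cv2.imread('pics/w1.png');j=cv2.imread('pics/w2.png')
cv2.imwrite('pics/w12.png',np.hstack([cv2.resize(k[110:270,190:350],None,fx=2.4,fy=2.4) for k in (i,j)]))
"
```

```text
t9.3 tcp [ 553.4 -259.3  199.6] jaw yaw -87.68 fingers [ 0.  0. -1.] F [-0.52  1.03  0.11] M [ 0.012 -0.005 -0.022] w 87.4 q [ -7.  15.  -8.  -0. -68.  99.]
[241 150] [308 246] [ 554.9 -259.9   83.4   56.     0.9]
[238 151] [306 247] [565.6 272.5  82.9  56.6   2.8]
[241 150] [308 246] [ 554.9 -259.9   83.4   56.     0.9]
```

View pics/w12.png

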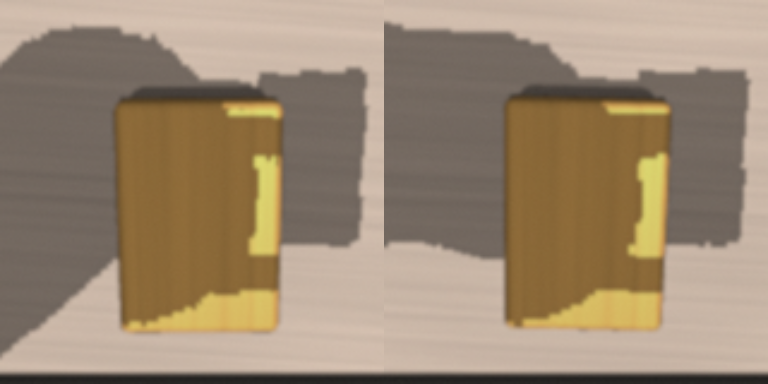

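Both lids measured the same way from the wrist: left (565.6, 272.5, 2.8°), right (554.9, −259.9, 0.9°), and both sizes agree with the tin. Gripping the right tin.

Request:
carry_out([
  [2,0,-40,0,0,-0.025,100],
  [2,0,-80,0,0,-0.025,100],
  [2,0,-105,0,0,-0.025,100],
  [2,0,-126,0,0,-0.025,100],
  [2,0,-126,0,0,-0.025,100],
])

```text
time_s: 9.85
tcp_pos: [0.5536, -0.258, 0.0706]
eef_rot: [-15.4, 89.7, 165.5]
contact_force: [-0.1, 0.4, 0.0]
gripper_width: 0.0876
```

Request:
carry_out([
  [0,0,0,0,0,0,40],
  [0,0,0,0,0,0,40],
  [0,0,0,0,0,0,40],
  [0,0,0,0,0,0,40],
  [0,0,0,0,0,0,40],
])

```text
time_s: 10.35
tcp_pos: [0.5559, -0.2601, 0.0745]
eef_rot: [159.0, 89.9, -20.1]
contact_force: [0.5, -0.1, 3.8]
gripper_width: 0.0576
```

Request:
carry_out([
  [0,0,25,0,0,0,40],
  [0,0,50,0,0,0,40],
  [0,0,90,0,0,0,40],
  [0,0,120,0,0,0,40],
  [0,0,120,0,0,0,40],
])

```text
time_s: 10.85
tcp_pos: [0.5576, -0.2606, 0.1985]
eef_rot: [163.7, 89.5, -15.4]
contact_force: [1.1, 0.1, -2.2]
gripper_width: 0.0577
```

Request:
carry_out([
  [0,0,0,0,0,0,40],
  [0,0,0,0,0,0,40],
  [0,0,0,0,0,0,40],
])

```text
time_s: 11.15
tcp_pos: [0.5544, -0.2595, 0.1918]
eef_rot: [-15.6, 89.8, 165.3]
contact_force: [0.7, 0.7, -3.3]
gripper_width: 0.0575
```

```bash
python3 -c "
from h import *
st();cv2.imwrite('pics/w3.png',r.capture('wrist'));st()"
```

```text
t11.2 tcp [ 554.4 -259.5  191.8] jaw yaw -89.14 fingers [-0.003  0.001 -1.   ] F [ 0.67  0.71 -3.33] M [-0.001  0.033  0.002] w 57.5 q [ -7.  15.  -8.  -0. -67.  98.]
t11.2 tcp [ 554.6 -259.5  192. ] jaw yaw -89.14 fingers [-0.002  0.001 -1.   ] F [-0.55 -0.37 -2.2 ] M [-0.011  0.017 -0.036] w 57.5 q [ -7.  15.  -8.  -0. -67.  98.]
```

Roughly 2.2–3.3 N, so the right tin is light too. Carrying it over to the left tin.

Request:
carry_out([
  [1,15,15,0,0,0.005,40],
  [2,50,25,0,0,0.01,40],
  [3,95,25,0,0,0.015,40],
  [4,140,25,0,0,0.02,40],
  [5,185,25,0,0,0.025,40],
])

```text
time_s: 11.7
tcp_pos: [0.5601, -0.0726, 0.2191]
eef_rot: [-175.2, 90.0, 7.1]
contact_force: [1.0, 0.2, -1.9]
gripper_width: 0.0578
```

Request:
carry_out([
  [1,45,0,0,0,0.005,40],
  [2,90,0,0,0,0.01,40],
  [3,135,0,0,0,0.01,40],
  [4,180,0,0,0,0.01,40],
  [5,225,0,0,0,0.01,40],
])

```text
time_s: 12.2
tcp_pos: [0.5648, 0.1528, 0.2192]
eef_rot: [-161.9, 90.0, 21.0]
contact_force: [1.3, 0.0, -1.2]
gripper_width: 0.0576
```

Request:
carry_out([
  [1,40,0,0,0,0,40],
  [1,75,0,0,0,0,40],
  [1,105,0,0,0,0,40],
  [1,122,0,0,0,0,40],
  [1,122,0,0,0,0,40],
])

```text
time_s: 12.7
tcp_pos: [0.5658, 0.2747, 0.2182]
eef_rot: [25.8, 90.0, -151.2]
contact_force: [-0.6, -0.5, -2.1]
gripper_width: 0.0575
```

Request:
carry_out([
  [0,0,0,0,0,0,40],
  [0,0,0,0,0,0,40],
  [0,0,0,0,0,0,40],
])

```text
time_s: 13.0
tcp_pos: [0.5664, 0.2713, 0.2188]
eef_rot: [-158.5, 90.0, 24.4]
contact_force: [0.0, -1.0, -2.7]
gripper_width: 0.0574
```

```bash
python3 -c "
from h import *
st();cv2.imwrite('pics/w4.png',r.capture('wrist'));st();cv2.imwrite('pics/s4.png',r.capture('side'));st()
i=cv2.imread('pics/s4.png')[150:420,120:400];cv2.imwrite('pics/v4.png',np.hstack([cv2.resize(i,(400,386)),cv2.resize(cv2.imread('pics/w4.png'),(400,386))]))"
```

```text
t13.0 tcp [566.4 271.3 218.8] jaw yaw -87.19 fingers [ 0.  0. -1.] F [ 0.01 -0.98 -2.67] M [-0.008 -0.033  0.018] w 57.4 q [ 43.  15.  -4.   0. -71.  49.]
t13.1 tcp [566.4 271.4 218.8] jaw yaw -87.19 fingers [ 0.  0. -1.] F [ 0.22  0.21 -1.66] M [-0.008 -0.063  0.007] w 57.5 q [ 43.  15.  -4.   0. -71.  49.]
t13.1 tcp [566.4 271.4 218.8] jaw yaw -87.18 fingers [ 0.  0. -1.] F [ 0.17  1.12 -2.36] M [0.011 0.016 0.03 ] w 57.5 q [ 43.  15.  -4.   0. -71.  49.]
```

View pics/v4.png

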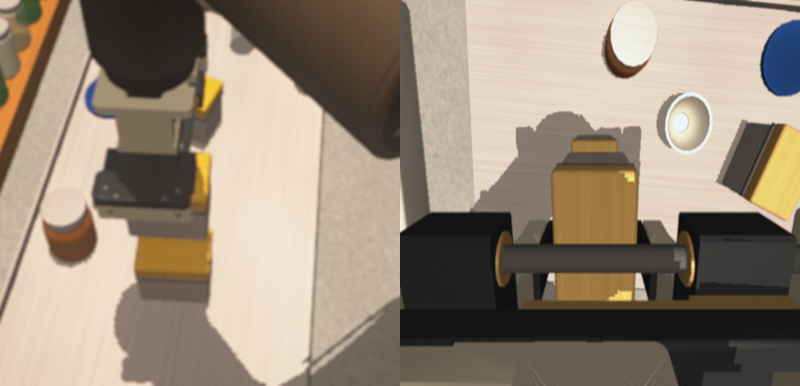

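The side view shows the held tin over the left tin. The wrist view shows the held lid at (553–638, 168 and below) with the lower lid's far edge just beyond it at (572–617, 137). I'll measure the edges.

```bash
python3 -c "
from h import *
p=r.camera_params('wrist');im=cv2.imread('pics/w4.png');h=cv2.cvtColor(im,cv2.COLOR_BGR2HSV)
m=cv2.inRange(h,(12,120,60),(36,255,255))
sx,sy=560/400,420/386
cv=[c for c in range(250,300,8)]
for c in (268,276,284,292):
    col=m[130:240,c-140+0] if 0 else m[130:240,c]
    d=np.flatnonzero(np.diff(col.astype(int)))+130;print('col',c,d)
for rr in (152,156,159,185,200,215):
    d=np.flatnonzero(np.diff(m[rr,200:360].astype(int)))+200;print('row',rr,d)
def w(u,v,z):return np.round(onz(p,[[u,v]],z)[0]*1000,1)
import pickle;pickle.dump(p,open('p4.pkl','wb'))
"
```

```text
col 268 [150 164 179]
col 276 [150 164 179]
col 284 [150 164 179]
col 292 [150 164 179]
row 152 [242 301]
row 156 [239 303]
row 159 [239 303]
row 185 [214 330]
row 200 [211 332]
row 215 [212 332]
```

```bash
python3 -c "
from h import *
import pickle;p=pickle.load(open('p4.pkl','rb'))
for z in (.11,): print('low',np.round(onz(p,[[239.5,158],[303.5,158],[271,150.5]],z)*1000,1))
for z in (.2543,.2528): print('held',np.round(onz(p,[[211.7,205],[332.3,205],[271,179.5]],z)*1000,1))
"
```

```text
low [[599.6 302.6 110. ]
 [602.3 246.6 110. ]
 [607.4 275.4 110. ]]
held [[594.9 301.6 254.3]
 [597.6 245.5 254.3]
 [608.2 274.6 254.3]]
held [[594.5 301.9 252.8]
 [597.2 245.3 252.8]
 [607.9 274.6 252.8]]
```

Two independent estimates agree: shift by about (−0.8, +1.0) mm. Correcting and lowering.

Request:
carry_out([
  [-0.8,1,-15,0,0,0,40],
  [-0.8,1,-35,0,0,0,40],
  [-0.8,1,-50,0,0,0,40],
  [-0.8,1,-58,0,0,0,40],
  [-0.8,1,-58,0,0,0,40],
])

```text
time_s: 13.6
tcp_pos: [0.5651, 0.2725, 0.1595]
eef_rot: [37.1, 89.9, -140.0]
contact_force: [0.4, -0.7, -1.8]
gripper_width: 0.0573
```

Request:
carry_out([
  [0,0,-1,0,0,0,40],
  [0,0,-2,0,0,0,40],
  [0,0,-3,0,0,0,40],
  [0,0,-3,0,0,0,40],
  [0,0,-3,0,0,0,40],
])

```text
time_s: 14.1
tcp_pos: [0.5656, 0.2733, 0.1577]
eef_rot: [-143.9, 90.0, 39.0]
contact_force: [0.6, 0.1, -2.1]
gripper_width: 0.0576
```

```bash
python3 -c "
from h import *
st();cv2.imwrite('pics/w5.png',r.capture('wrist'));st();r.capture('top');st()"
```

```text
t14.1 tcp [565.6 273.3 157.7] jaw yaw -87.12 fingers [ 0.  0. -1.] F [ 0.64  0.12 -2.07] M [-0.075 -0.014  0.017] w 57.6 q [ 44.  18.  -9.   0. -63.  49.]
t14.2 tcp [565.5 273.4 157.6] jaw yaw -87.12 fingers [ 0.  0. -1.] F [ 0.13 -0.27 -3.47] M [-0.051 -0.044  0.009] w 57.6 q [ 44.  18.  -9.  -0. -63.  49.]
t14.2 tcp [565.5 273.3 157.6] jaw yaw -87.12 fingers [ 0.  0. -1.] F [ 0.    0.37 -1.8 ] M [-0.031 -0.04  -0.006] w 57.3 q [ 44.  18.  -9.   0. -63.  49.]
```

Request:
carry_out([
  [0,-0.8,0,0,0,0,40],
  [0,-0.8,-1,0,0,0,40],
  [0,-0.8,-2,0,0,0,40],
  [0,-0.8,-2,0,0,0,40],
  [0,-0.8,-2,0,0,0,40],
])

```text
time_s: 14.7
tcp_pos: [0.5655, 0.2724, 0.1553]
eef_rot: [44.8, 90.0, -132.3]
contact_force: [-0.4, 0.4, -1.9]
gripper_width: 0.0577
```

```bash
python3 -c "
from h import *
st();r.capture('top');st();r.capture('top');st()"
```

```text
t14.7 tcp [565.5 272.4 155.3] jaw yaw -87.13 fingers [-0. -0. -1.] F [-0.45  0.42 -1.92] M [ 0.003 -0.051 -0.003] w 57.7 q [ 44.  18.  -9.   0. -63.  49.]
t14.8 tcp [565.5 272.5 155.4] jaw yaw -87.12 fingers [-0. -0. -1.] F [-0.05  0.29 -2.61] M [-0.054 -0.081 -0.012] w 57.6 q [ 44.  18.  -9.   0. -63.  49.]
t14.8 tcp [565.5 272.5 155.5] jaw yaw -87.12 fingers [-0. -0. -1.] F [-0.83  0.69 -2.15] M [-0.046 -0.072 -0.009] w 57.7 q [ 44.  18.  -9.  -0. -63.  49.]
```

Still about 1 mm above the lid. I'll lower a little further and feel for contact.

Request:
carry_out([
  [0,0,-0.5,0,0,0,40],
  [0,0,-1,0,0,0,40],
  [0,0,-1.5,0,0,0,40],
  [0,0,-1.5,0,0,0,40],
  [0,0,-1.5,0,0,0,40],
])

```text
time_s: 15.3
tcp_pos: [0.5657, 0.2726, 0.1545]
eef_rot: [-154.8, 90.0, 28.1]
contact_force: [-1.5, -0.3, 3.2]
gripper_width: 0.0577
```

```bash
python3 -c "
from h import *
st();r.capture('top');st();r.capture('top');st()"
```

```text
t15.3 tcp [565.7 272.6 154.5] jaw yaw -87.12 fingers [ 0.001  0.    -1.   ] F [-1.45 -0.35  3.15] M [-0.083  0.555 -0.012] w 57.7 q [ 44.  18.  -9.   0. -63.  49.]
t15.3 tcp [565.7 272.6 154.5] jaw yaw -87.12 fingers [ 0.001  0.    -1.   ] F [-1.71 -0.18  3.07] M [-0.052  0.512 -0.026] w 57.5 q [ 44.  18.  -9.   0. -63.  49.]
t15.4 tcp [565.7 272.6 154.5] jaw yaw -87.12 fingers [ 0.001  0.    -1.   ] F [-1.82 -0.24  3.1 ] M [-0.039  0.605  0.044] w 57.4 q [ 44.  18.  -9.   0. -63.  49.]
```

Contact at the expected height. Releasing and retreating straight up, then a check.

Request:
carry_out([
  [0,0,0,0,0,0,60],
  [0,0,0,0,0,0,80],
  [0,0,0,0,0,0,100],
  [0,0,0,0,0,0,100],
  [0,0,0,0,0,0,100],
])

```text
time_s: 15.9
tcp_pos: [0.5654, 0.2724, 0.1537]
eef_rot: [34.5, 90.0, -142.7]
contact_force: [0.6, -1.4, 0.3]
gripper_width: 0.0835
```

Request:
carry_out([
  [0,0,15,0,0,0,100],
  [0,0,45,0,0,0,100],
  [0,0,85,0,0,0,100],
  [0,0,123,0,0,0,100],
  [0,0,123,0,0,0,100],
])

```text
time_s: 16.4
tcp_pos: [0.568, 0.2736, 0.2833]
eef_rot: [-152.3, 89.4, 30.6]
contact_force: [-0.7, 0.2, 1.0]
gripper_width: 0.0876
```

Request:
carry_out([
  [3,-45,0,0,0,-0.08,100],
  [6,-90,0,0,0,-0.16,100],
  [9,-135,0,0,0,-0.24,100],
  [12,-180,0,0,0,-0.32,100],
  [15,-220,0,0,0,-0.38,100],
])

```text
time_s: 16.9
tcp_pos: [0.5803, 0.0506, 0.2769]
eef_rot: [-145.1, 90.0, 15.8]
contact_force: [1.2, -0.5, 0.5]
gripper_width: 0.0879
```

Request:
carry_out([
  [3,-20,-40,0,0,0,100],
  [3,-20,-80,0,0,0,100],
  [3,-20,-80,0,0,0,100],
  [3,-20,-80,0,0,0,100],
])

```text
time_s: 17.3
tcp_pos: [0.5837, 0.0323, 0.1975]
eef_rot: [77.6, 89.9, -121.3]
contact_force: [-0.1, -0.1, 0.5]
gripper_width: 0.0875
```

```bash
python3 -c "
from h import *
st();pw=r.camera_params('wrist');w=r.capture('wrist');cv2.imwrite('pics/w6.png',w);t=r.capture('top');sd=r.capture('side')
for n,i in(('top',t),('side',sd)):
  for c in lids(i)[0]:print(n,np.round(cv2.minAreaRect(c)[0]),[np.round(rect(r.camera_params(n),c,z),1) for z in(.11,.19)])
a=sd[230:400,170:330]
cv2.imwrite('pics/v6.png',np.hstack([cv2.resize(a,None,fx=2.4,fy=2.4,interpolation=cv2.INTER_CUBIC),cv2.resize(w,(400,408))]))"
```

```text
t17.3 tcp [583.7  32.3 197.5] jaw yaw -108.88 fingers [-0.001 -0.001 -1.   ] F [-0.06 -0.05  0.5 ] M [ 0.014 -0.108 -0.015] w 87.5 q [ 22.  12. -11.   0. -67.  49.]
side [228. 297.] [array([591.6, 225.4,  61.7,  56.6, -83.8]), array([577.6, 273.7,  55. ,  50.4, -83.8])]
```

View pics/v6.png

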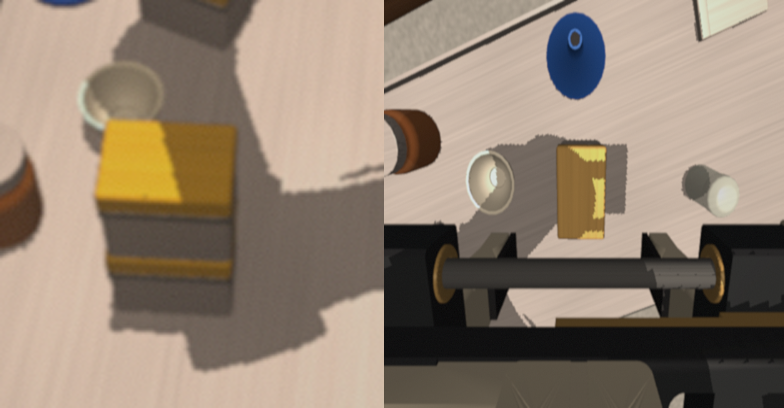

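The stack is released and lined up: the upper tin is at crop (98–235, 125–205) with the lower one's edges directly below it. The full tin is square between the open jaws at right panel (559–606, 146–238), with ramekin and funnel in place. Gripping the full one.

Request:
carry_out([
  [0,0,-40,0,0,0,100],
  [0,0,-80,0,0,0,100],
  [0,0,-105,0,0,0,100],
  [0,0,-124,0,0,0,100],
  [0,0,-124,0,0,0,100],
], squeeze=40)

```text
time_s: 17.95
tcp_pos: [0.5828, 0.0329, 0.0718]
eef_rot: [34.6, 89.9, -164.2]
contact_force: [-0.2, 0.1, -1.0]
gripper_width: 0.0876
```

Request:
carry_out([
  [0,0,0,0,0,0,40],
  [0,0,0,0,0,0,40],
  [0,0,0,0,0,0,40],
  [0,0,0,0,0,0,40],
  [0,0,0,0,0,0,40],
])

```text
time_s: 18.45
tcp_pos: [0.5837, 0.032, 0.074]
eef_rot: [173.4, 89.9, -25.5]
contact_force: [-1.5, -3.1, 6.0]
gripper_width: 0.0571
```

Request:
carry_out([
  [0,0,15,0,0,0,40],
  [0,0,45,0,0,0,40],
  [0,0,80,0,0,0,40],
  [0,0,115,0,0,0,40],
  [0,0,140,0,0,0,40],
])

```text
time_s: 18.95
tcp_pos: [0.5835, 0.0327, 0.2147]
eef_rot: [-112.3, 89.9, 48.8]
contact_force: [0.0, 0.4, -5.1]
gripper_width: 0.0574
```

Request:
carry_out([
  [0,0,10,0,0,0,40],
  [0,0,13,0,0,0,40],
  [0,0,13,0,0,0,40],
  [0,0,13,0,0,0,40],
  [0,0,13,0,0,0,40],
])

```text
time_s: 19.45
tcp_pos: [0.5828, 0.0323, 0.2243]
eef_rot: [33.3, 89.8, -165.7]
contact_force: [-0.4, 0.2, -4.9]
gripper_width: 0.0572
```

Request:
carry_out([
  [0,0,0,0,0,0,40],
  [0,0,0,0,0,0,40],
  [0,0,0,0,0,0,40],
  [0,0,0,0,0,0,40],
  [0,0,0,0,0,0,40],
])

```text
time_s: 19.95
tcp_pos: [0.5835, 0.0325, 0.226]
eef_rot: [-134.5, 90.0, 26.6]
contact_force: [-0.6, -0.3, -5.4]
gripper_width: 0.0573
```

```bash
python3 -c "
from h import *
s,_=st();print(s['qd']);t=r.capture('top');sd=r.capture('side')
cv2.imwrite('pics/v7.png',np.hstack([cv2.resize(sd[50:420,100:400],(390,481)),cv2.resize(t[120:270,90:215],(400,481),interpolation=cv2.INTER_CUBIC)]))"
```

```text
t19.9 tcp [583.5  32.5 226. ] jaw yaw -108.90 fingers [ 0.  0. -1.] F [-0.57 -0.31 -5.43] M [-0.06  -0.013  0.033] w 57.3 q [ 22.  11.  -9.  -0. -70.  49.]
[ 0.07110253 -0.00770652  0.02143001 -0.07008043 -0.07344296  0.05399511]
```

View pics/v7.png

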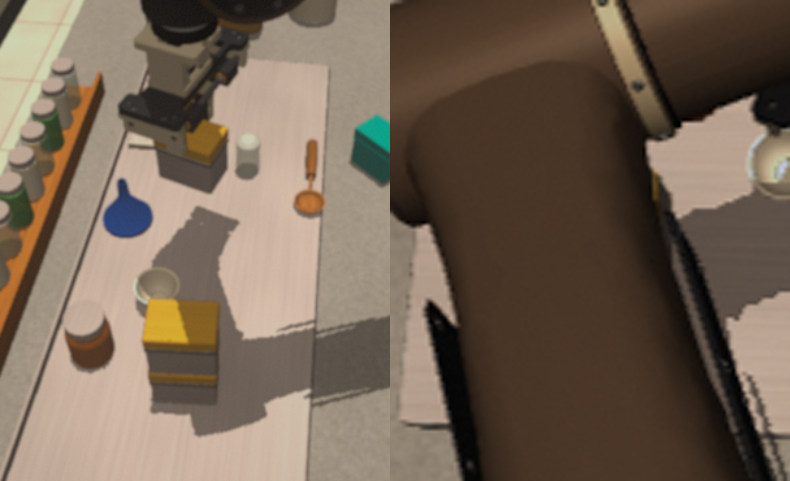

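The side view shows the stack upright and aligned at (145–218, 300–400). The full tin is held level about 15 cm up, and the bystanders are where they were. The top view of the stack is hidden by the arm. Handing in.

```bash
python3 -c "
from h import *
print(r.close_job());st()"
```

```text
the job is handed in; nothing more can be done
None
the job is handed in; nothing more can be done
```

The job is handed in at about 20 s of the 72 s allowed. The two light tins are stacked, and the gripper is holding the full one upright.

- **Hefting:** the left tin pulled with about 2 N and the right with about 2–3 N, so both are light. The middle one pulled with about 5.2 N, roughly 530 g, so it is the full one.
- **Stacking:** I set the right tin on the left one. Before release the two agreed within about 0.3 mm and 0.1° by the tool readings, and contact came at the expected height.
- **Last checks:** the full tin's underside was about 15 cm above the ledge. It was level, still and weighing 5.4 N in a 40 N grip. The side view showed the stack standing with its edges in line and the bystanders in view undisturbed.
- **Not confirmed:** the arm hid the stack from the top camera, so after release its alignment was judged only by eye from the side view. Earlier, the top camera's y readings for the end tins were 1–3 mm off the wrist and side views, so I used the wrist measurements.

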